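# Find a Yagi antenna's balance point and set its mast clamp there

### The arm

A 7-joint arm with a two-finger parallel gripper is mounted at the origin on the work surface. World frame = base frame: x ahead of the robot, y to its left, z up, the work surface at z = 0. Lengths are in m, angles in rad, forces in N, time in s.
With the tool pointing down it reaches from about 0.4 to 0.875 m from the base axis. Payload 19.3 kg.
Tool frame: the origin (TCP) lies where the fingers leave the gripper's body, on its centre line; the fingertips stand bot.tip_reach ahead of it and the grasp point (between the pads) lies 54 mm ahead of it (bot.tip_reach is the distance from the TCP to the fingertips, in m); z points along the fingers, y is the line along which they close (so a half turn about z gives the same grasp; the last joint's range is limited). The gripper opens to 85 mm and grips with 20 to 120 N. Pads are 22 mm wide; open, the fingers measure 114 mm over their backs; the gripper's body (76 mm by 85 mm) begins 54 mm behind the grasp point. The pads swing forward as they close: fully open they stand 13 mm farther back than shut.
Start: joints at [-1.342, 0.521, -0.036, 1.599, 0.021, 1.021, -0.113], TCP at [0.184, 0.597, 0.304] pointing down, gripper open.
Joint ranges: [-2.91, 2.91], [-0.3, 2.13], [-1.5, 1.42], [0.17, 2.43], [-1.26, 4.41], [0.16, 1.93], [-2.52, 2.52]. Speed limits (rad/s): [1.89, 1.89, 2.39, 2.39, 3.01, 3.01, 3.01].

### API

Orientations are given as [roll, pitch, yaw] about the fixed x, y, z axes, in that order (R = Rz(yaw) Ry(pitch) Rx(roll)).
In Python, from workcell import bot gives the robot as it stands. The module is installed in compiled form; this text tells all that it offers.
- The arm moves only by the shell command python3 -m jog 'ROWS' [FORCE]. ROWS is JSON, a list that holds one entry, the list of rows, each a list of 7 numbers: the shift along the tool's x, y, z in mm, then the turn, a rotation vector about the tool's x, y, z in rad, then the opening, from 0 (shut) to 1 (fully open). In form: [[[tx, ty, tz, wx, wy, wz, fingers], ...]]. A call has 1 to 5 rows; each row shifts and turns the commanded pose from where the row before left it, along the tool's axes as they then stand; what a row does not reach is not made up. A row lasts 1/10 s, in which the tool goes at most 50 mm and 8.59 degrees, less where a joint would pass 70% of its speed; a pose out of reach is approached as far as the arm can. A call is refused whole if a number of a shift passes 50 or a number of a turn 0.15, either way. A call with a gripper value outside its range is refused whole. The fingers move at their own pace and stop on an object; FORCE is the grip in N (left out, the last holds). Time passes only in rows, so rows that do not move let the fingers close. It gives the time, the measured TCP pose, the force, the opening and the grip force at its end, in the units of the state.
- bot.observe(): the state, without advancing time (a new reading comes with each control period).
- bot.grab_frame(name): name is "scene" or "side" or "wrist"; returns a dict with "img" (480x640x3 uint8, red, green, blue), "intrinsics" (3x3 intrinsics, pixels), "k1" (the pictures are not rectified: a ray, as slopes to the right and down, at radius r is drawn at 1 + k1 r^2 times it, then the intrinsics apply), "R" (3x3) and "t" (3): a world point X has camera coordinates R X + t; the wrist camera has in their place "tool_from_camera" (4x4, takes a point from camera to tool coordinates, whose origin is the TCP and whose axes are the flange's). Camera axes: x right, y down, z forward; pixel columns grow to the right and rows downward; lengths in m; the calibration is good to about 2 mm. A picture is of the moment at which its call begins: read the wrist's pose just before it. There is no depth.
- bot.job_done(): hands the job in; it is judged then, once.
Trained networks look in a picture, given as the dict that the camera call returned (one of the last four; its "shot" number tells which), for a name from the list of things; names that differ only in an ending like _2 or _b are one class to them, and where a whole thing is asked for, a point or a joint stands for the part that bears it (a point fixed in the world has none). Each returns a list of dicts, best first, with "conf" (0 to 1); they miss things now and then, are a little off and sometimes report something else, mostly with a low value. They report only what shows in the picture. A call takes as long as a camera call. They do not tell look-alikes from the thing itself.
- bot.trace(query, picture): "region" (480x640 bool, what is visible of it).
- bot.spot_point(query, picture): "xyz" ([x, y, z] in m, in world coordinates, good to about 4 mm: a listed point, or the origin of a listed thing).
The state is a dict: "clock": time; "qpos": joint angles; "qd": joint speeds; "joint_efforts": joint torques, N m; "position": TCP position; "tool_rot": TCP orientation; "force": force on the tool from outside, world axes, zero at the start; "moment": the same for the moment, N m; "grip_width": finger opening in m; "finger_force": force on a finger pad.
Only numpy, scipy, OpenCV 4.12 (cv2) and the standard library are available. Lean on these libraries where they do the work, as an engineer would, in place of code of your own. Each camera call takes 0.05 s, during which the arm holds its last target. There are 200 camera calls.

### The job

Find the antenna's balance point: lay its boom flat and square across the bar edge in the vice so that it stays balanced level there on its own, without ever letting it tip over or fall. Then, with the antenna still balanced, set the mast clamp astride the boom directly above the edge, fully down on the boom, and let go so that everything stays level and still; leave the other things where they are.

Things in the scene. Friction and masses are not known exactly. Their poses are not given: they have to be found in the camera images.
- boom_gap (a point): Loose Yagi antenna, 0.22 to 0.37 kg. Bare aluminium boom, 20 x 20 mm, 420 mm long, with 6 mm cross rods. This point: on the boom's centre line, half-way up (10 mm above its underside), mid-way along the 152 mm bare stretch (rod to rod) between rods. x runs along the boom to the thin end (boom ends at x = -170 and +250 mm), y across, z up. Starts lying flat on the carton.
- feed_box (a point): Centre of the antenna's black feed box (56 x 46 mm, 30 mm high) on top of the boom, 110 mm from boom_gap towards -x, 25 mm above it. It holds more or less resin, so its weight is unknown (27 to 170 g): the whole antenna's centre of mass lies between 36 mm on the feed-box side and 14 mm on the other side of boom_gap, along the boom, 13 to 22 mm above the boom's underside.
- boom_end (a point): Centre of the boom's thin (director) end, 250 mm from boom_gap. Same axes. The cross rods, 140 to 168 mm long along y, pass through the boom at half height, at x = -160, -110, -76, +76, +155 and +240 mm from boom_gap.
- carton: The antenna's flat closed shipping carton, brown cardboard, 430 x 180 mm and 52 mm high, heavy and immovable here; origin at the centre of its underside, long side along x.
- edge_top (a point): The fulcrum: the flat top edge of a steel bar clamped edge-up in the vice. It is 15 mm thick (along y), level and 70 mm long (along x); this point is the middle of its top face, 155 mm above the table. x along the edge, y across it (the way the boom must lie), z up.
- vice: Blue bench vice on a round suction foot 138 mm across; it does not move. Origin under the foot's centre, straight below edge_top, same axes. Jaws 76 mm wide (x), tops 125 mm above the table, reaching 44 mm to +y and 61 mm to -y; a spindle with a cross bar reaches 110 mm to +y at 100 mm height.
- clamp_mid (a point): Loose aluminium mast clamp, 85 g, 70 mm high, standing on its two legs: a channel saddle open below with an upright plate on its roof. This point: the middle of the plate, 45 mm above the foot of the legs. The plate is 44 mm long (x), 8 mm thick (y), 50 mm high (z, up), with four dark holes. Either way round is the same.
- clamp_roof (a point): Middle of the underside of the clamp's saddle roof, which is to rest on the boom's top: 29 mm below clamp_mid, 16 mm above the foot of the legs. The saddle is 44 mm long (x) and 34 mm wide (y); its legs are 4 mm thick, 26 mm apart inside and 16 mm deep. Same axes as clamp_mid.
- drives: Stack of four 2.5-inch hard drives, 106 x 74 mm and 61 mm high; origin under its centre. Leave alone.
- mug: Blue mug, 72 mm across and 85 mm high, handle towards its +y; origin under its centre. Leave alone.
- tape: Roll of yellow tape lying flat, 80 mm across and 24 mm high; origin under its centre. Leave alone.
- adapter: Black power adapter, 80 x 42 x 30 mm high; origin under its centre. Leave alone.
- tin: Open steel tin of bolts near the vice, 64 mm across and 28 mm high; origin under its centre. Leave alone.
- wrench: Steel wrench lying near the vice, 150 mm long along its x, under 15 mm high; origin under its centre. Leave alone.
Things that resemble listed ones, but are neither listed nor needed, are in the scene too. Of the things that look like the vice, take the one that is nearest to the robot's base at the start.

How it is judged:
By the outcome, as a careful person would: the job done as asked, in the order asked, and still so for the second after the job is handed in, with the robot touching nothing.
It also fails if it takes over 72 s, if anything falls off the work surface, if the arm or the gripper's body presses on something with over 40 N, if the wrist force passes 120 N, or if a joint passes its speed limit or range.

## Working session

There is one attempt and no reset: what is moved stays moved. The work goes in short steps, Python scripts to look and compute and a shell command to move; the robot and the scene stay as the last step left them, time stands still between calls to the robot, and variables do not carry over. Pictures are saved under pics/ and viewed, at most 10 in all, crops included, and the job is handed in when it is done.

```bash
mkdir -p pics
cat > h.py <<'E'
import numpy as np, cv2
from workcell import bot
def show(f,name): cv2.imwrite('pics/'+name,f['img'][:,:,::-1])
def proj(f,X):
    c=f['R']@np.array(X)+f['t']; u=c[:2]/c[2]; u=u*(1+f['k1']*(u@u)); K=f['intrinsics']; return (K@[u[0],u[1],1])[:2]
E
python3 - <<'E'
from h import *
s=bot.observe(); print({k:np.round(v,3) for k,v in s.items()}, bot.tip_reach)
names="boom_gap feed_box boom_end carton edge_top vice clamp_mid clamp_roof drives mug tape adapter tin wrench".split()
for c in ("scene","side"):
    f=bot.grab_frame(c); show(f,c+'0.png')
    print(c,np.round(-f['R'].T@f['t'],2))
    for n in names:
        print(n,[(round(d['conf'],2),np.round(d['xyz'],3).tolist(),np.round(proj(f,d['xyz'])).tolist()) for d in bot.spot_point(n,f)[:4]])
E
```

```text
{'clock': np.float64(0.0), 'qpos': array([-1.342,  0.522, -0.036,  1.6  ,  0.021,  1.021, -0.113]), 'qd': array([ 0.001,  0.001,  0.   ,  0.   ,  0.002,  0.002, -0.   ]), 'joint_efforts': array([-1.0000e-03, -9.2710e+01,  1.9790e+00, -3.6993e+01,  1.8000e-02,
        8.0000e-03, -0.0000e+00]), 'position': array([0.184, 0.597, 0.303]), 'tool_rot': array([-3.14 ,  0.   ,  2.843]), 'force': array([-1.74 ,  0.398, -0.046]), 'moment': array([-0.068,  0.011,  0.022]), 'finger_force': np.float64(0.0), 'grip_width': np.float64(0.085)} 0.0726
scene [0.97 0.63 1.16]
boom_gap [(0.93, [0.449, 0.251, 0.063], [391.0, 297.0])]
feed_box [(0.85, [0.471, 0.145, 0.084], [356.0, 268.0])]
boom_end [(0.7, [0.411, 0.497, 0.061], [478.0, 365.0]), (0.18, [0.438, 0.311, 0.001], [408.0, 324.0])]
carton [(0.78, [0.442, 0.311, 0.0], [407.0, 325.0]), (0.25, [0.412, 0.498, 0.06], [478.0, 366.0])]
edge_top [(0.89, [0.618, -0.493, 0.154], [171.0, 130.0]), (0.61, [0.445, -0.305, 0.156], [259.0, 140.0])]
vice [(0.91, [0.443, -0.304, 0.001], [264.0, 178.0]), (0.9, [0.618, -0.496, 0.001], [182.0, 167.0])]
clamp_mid [(0.
[... 864 characters left out ...]
.0])]
edge_top [(0.74, [0.442, -0.307, 0.153], [360.0, 312.0]), (0.69, [0.619, -0.497, 0.153], [482.0, 343.0])]
vice [(0.6, [0.613, -0.499, -0.0], [465.0, 388.0]), (0.57, [0.44, -0.307, 0.003], [356.0, 355.0])]
clamp_mid [(0.54, [0.671, 0.188, 0.043], [340.0, 211.0])]
clamp_roof [(0.55, [0.672, 0.185, 0.015], [341.0, 218.0])]
drives [(0.89, [0.538, 0.002, -0.002], [331.0, 267.0])]
mug [(0.63, [0.68, -0.187, 0.001], [408.0, 291.0]), (0.49, [0.444, -0.306, 0.154], [361.0, 311.0])]
tape [(0.76, [0.69, 0.058, 0.0], [365.0, 241.0])]
adapter [(0.81, [0.68, -0.068, -0.0], [384.0, 266.0])]
tin [(0.76, [0.364, -0.438, -0.003], [356.0, 415.0]), (0.18, [0.469, -0.15, -0.003], [335.0, 309.0])]
wrench []
```

View pics/scene0.png

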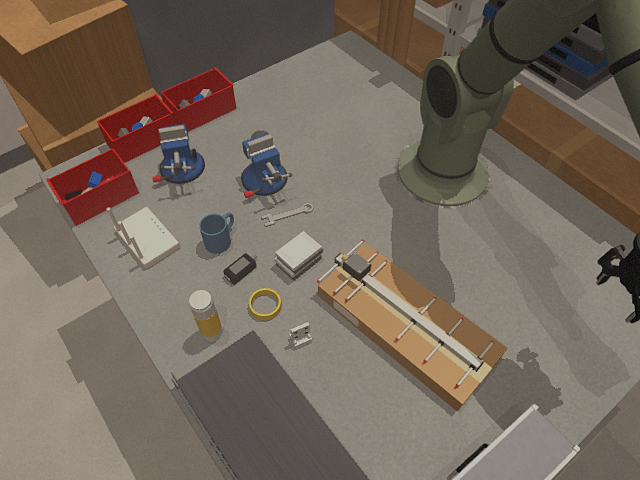

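View pics/side0.png

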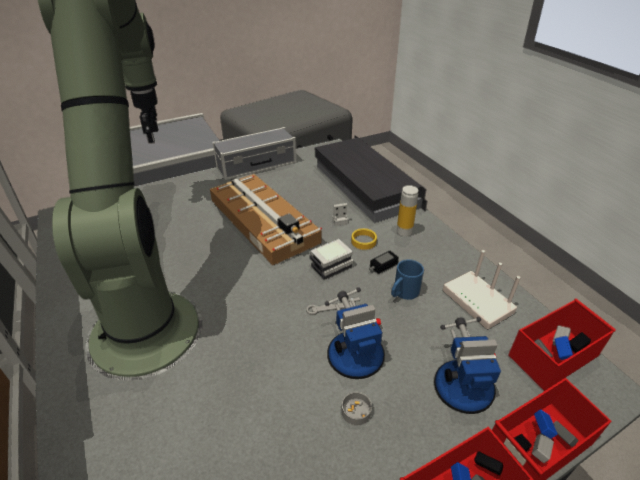

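Scene: the near vice is at scene (262,165), side (357,335); the antenna lies on the carton with its feed box at (356,267). The clamp stands at (301,334). The other vice, at (180,160), is the look-alike. Next I need the vice yaw, the clamp yaw and the force noise.

Run:
```python
from h import *
F=[];M=[]
for i in range(8):
    f=bot.grab_frame(("scene","side")[i%2]); s=bot.observe(); F.append(s['force']);M.append(s['moment'])
    if i==0:a=f
    if i==1:b=f
    if i==5:break
print(np.round(F,2).tolist(),np.round(M,3).tolist())
def crop(f,c,h,s):
    x,y=int(c[0]),int(c[1]); return cv2.resize(f['img'][y-h:y+h,x-h:x+h],(s,s),interpolation=cv2.INTER_CUBIC)
g=[crop(a,(262,155),32,390),crop(b,(358,315),36,390)]
cv2.imwrite('pics/v.png',np.hstack(g)[:,:,::-1])
for f in(a,b):
  for ang in(70,80,90,100,110): 
    d=np.array([np.cos(np.radians(ang)),np.sin(np.radians(ang)),0])*.1; E=np.array([.443,-.305,.1]); print(ang,proj(f,E).round(),proj(f,E+d).round())
w=bot.grab_frame("wrist"); print(w['intrinsics'],w['k1'],np.round(w['tool_from_camera'],3))
```

```text
[[0.22, -0.55, 0.61], [0.15, -0.87, 1.65], [0.06, 0.15, 0.22], [0.62, -0.59, 0.09], [0.76, -0.71, -0.42], [-0.77, 0.02, -0.51]] [[0.035, 0.053, 0.077], [-0.032, -0.027, 0.019], [-0.019, -0.025, -0.022], [0.011, 0.029, 0.002], [-0.017, -0.005, 0.029], [0.017, 0.013, 0.027]]
70 [261. 154.] [270. 179.]
80 [261. 154.] [276. 177.]
90 [261. 154.] [282. 174.]
100 [261. 154.] [287. 171.]
110 [261. 154.] [291. 168.]
70 [359. 327.] [351. 296.]
80 [359. 327.] [344. 297.]
90 [359. 327.] [337. 299.]
100 [359. 327.] [331. 302.]
110 [359. 327.] [326. 305.]
[[398.1531023    0.         325.8485005 ]
 [  0.         398.1531023  241.29094735]
 [  0.           0.           1.        ]] -0.037591831729090516 [[ 0.    -0.946 -0.326  0.083]
 [ 1.     0.     0.     0.001]
 [-0.    -0.326  0.946 -0.07 ]
 [ 0.     0.     0.     1.   ]]
```

View pics/v.png

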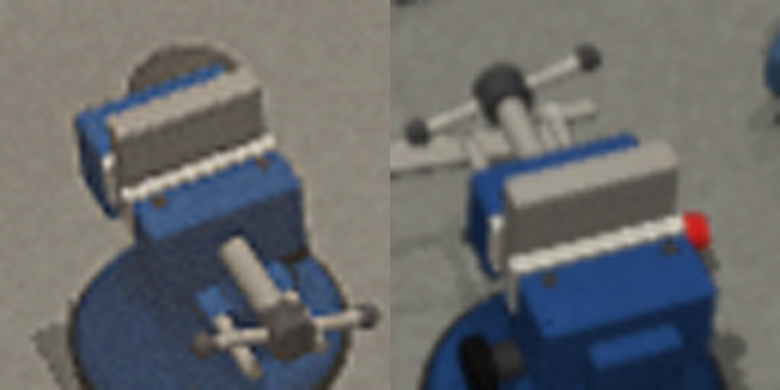

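The near vice shows its spindle knob at scene (278,178) and side (343,296), which puts the vice's +y at about 80° in world, so its yaw is about -10°. The boom's +x is at about 98.5°. Now a row helper, then I move over the antenna.

```bash
cat >> h.py <<'E'
from scipy.spatial.transform import Rotation as Ro
def plan(p,yaw,n,fin,rp=(np.pi,0)):
    "rows from the measured pose to p, tool down with yaw (deg); n rows"
    s=bot.observe(); p0=s['position']; R0=Ro.from_euler('xyz',s['tool_rot']); R1=Ro.from_euler('xyz',[rp[0],rp[1],np.radians(yaw)])
    w=(R0.inv()*R1).as_rotvec(); d=np.array(p)-p0; R=R0
    print('d',np.round(d*1e3,1),'w',np.round(w,3))
    for i in range(n):
        print(str([round(float(v),0 if n>3 else 1) for v in R.inv().apply(d*1e3/n)]+[round(float(v),3) for v in w/n]+[fin]).replace('.0,',',').replace(' ',''))
        R=R*Ro.from_rotvec(w/n)
def wcam(f,s):
    T=np.eye(4);T[:3,:3]=Ro.from_euler('xyz',s['tool_rot']).as_matrix();T[:3,3]=s['position']
    C=T@f['tool_from_camera']; g=dict(f); g['R']=C[:3,:3].T; g['t']=-C[:3,:3].T@C[:3,3]; return g
def atz(f,u,z):
    "pixel -> world point at height z"
    K=f['intrinsics']; q=np.array([(u[0]-K[0,2])/K[0,0],(u[1]-K[1,2])/K[1,1]]); v=q.copy()
    for _ in range(20): v=q/(1+f['k1']*(v@v))
    d=f['R'].T@[v[0],v[1],1]; c=-f['R'].T@f['t']; return c+d*(z-c[2])/d[2]
E
python3 -c "
from h import *
plan([.4506,.2396,.25],98.5,11,1)"
```

```text
d [ 266.6 -357.7  -53.9] w [-0.     0.     1.124]
[-33,-24,5,-0,0,0.102,1]
[-35,-20,5,-0,0,0.102,1]
[-37,-17,5,-0,0,0.102,1]
[-38,-13,5,-0,0,0.102,1]
[-40,-9,5,-0,0,0.102,1]
[-40,-5,5,-0,0,0.102,1]
[-41,-1,5,-0,0,0.102,1]
[-40,3,5,-0,0,0.102,1]
[-40,7,5,-0,0,0.102,1]
[-39,12,5,-0,0,0.102,1]
[-38,15,5,-0,0,0.102,1]
```

```bash
python3 -m jog '[[[-33,-24,5,0,0,0.102,1],[-35,-20,5,0,0,0.102,1],[-37,-17,5,0,0,0.102,1],[-38,-13,5,0,0,0.102,1],[-40,-9,5,0,0,0.102,1]]]' && python3 -m jog '[[[-40,-5,5,0,0,0.102,1],[-41,-1,5,0,0,0.102,1],[-40,3,5,0,0,0.102,1],[-40,7,5,0,0,0.102,1],[-39,12,5,0,0,0.102,1]]]' && python3 -m jog '[[[-38,15,5,0,0,0.102,1],[0,0,0,0,0,0,1],[0,0,0,0,0,0,1]]]'
python3 - <<'E'
from h import *
s=bot.observe(); f=bot.grab_frame("wrist"); show(f,'w1.png')
print(np.round(s['position'],4),np.round(s['tool_rot'],4))
g=wcam(f,s)
for n in("boom_gap","feed_box","boom_end"):
  for d in bot.spot_point(n,f)[:2]: print(n,round(d['conf'],2),np.round(d['xyz'],4),proj(g,d['xyz']).round())
E
```

```text
clock: 2.35
position: [0.3063, 0.4334, 0.2789]
tool_rot: [3.141, -0.0, 2.329]
force: [0.7, 0.9, -0.6]
grip_width: 0.0854
finger_force: 0.0
clock: 2.85
position: [0.427, 0.2704, 0.2539]
tool_rot: [3.141, -0.0, 1.819]
force: [-0.3, 0.6, -0.1]
grip_width: 0.0855
finger_force: 0.0
clock: 3.15
position: [0.4506, 0.2381, 0.2489]
tool_rot: [-3.142, 0.0, 1.719]
force: [-0.6, 0.6, 0.5]
grip_width: 0.0855
finger_force: 0.0
[0.4506 0.2381 0.2489] [-3.1415e+00  1.0000e-04  1.7194e+00]
boom_gap 0.63 [0.4504 0.2512 0.0623] [327. 217.]
feed_box 0.8 [0.4645 0.1452 0.0898] [325. 377.]
feed_box 0.62 [0.4522 0.2543 0.0631] [331. 214.]
```

View pics/w1.png

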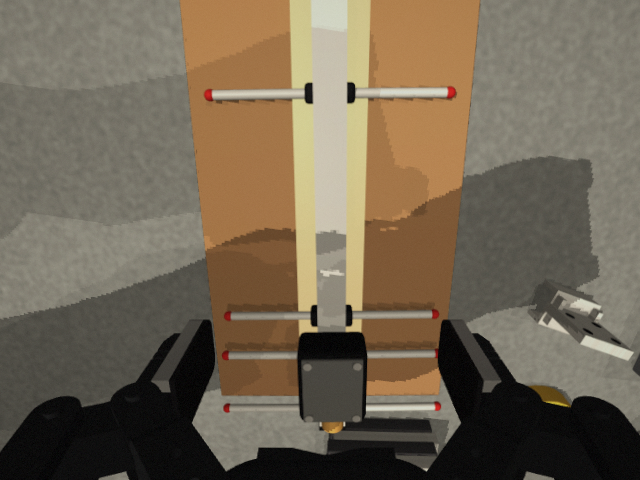

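The wrist view shows the boom running straight up the picture at column ~331, with gap rods at rows ~93 and ~316.

Run:
```python
from h import *
s=bot.observe(); f=bot.grab_frame("wrist"); g=wcam(f,s); im=f['img'].astype(int)
a=atz(g,(330.5,93.5),.062);b=atz(g,(331,315.5),.062)
print(a,b,np.linalg.norm(a-b),(a+b)/2,np.degrees(np.arctan2(*(a-b)[[1,0]])))
for r in(130,180,220,270): 
    # cream/boom boundaries: saturation
    hsv=cv2.cvtColor(f['img'],cv2.COLOR_RGB2HSV)[r,285:380,1]; m=np.where(hsv[20:75]<40)[0]+305; p=atz(g,(m.mean(),r),.072); print(r,m.min(),m.max(),p.round(4))
q=(a+b)/2; d=(a-b)/np.linalg.norm(a-b); t=q-.011*d; print(t)
plan([t[0],t[1],.129],np.degrees(np.arctan2(d[1],d[0])),4,.8)
```

```text
[0.43971813 0.33010989 0.062     ] [0.46369775 0.17990416 0.062     ] 0.1521078002921852 [0.45170794 0.25500703 0.062     ] 99.07045386309099
130 316 347 [0.4434 0.3095 0.072 ]
180 317 347 [0.4485 0.2797 0.072 ]
220 317 346 [0.4522 0.2542 0.072 ]
270 318 345 [0.4576 0.2197 0.072 ]
[0.45344208 0.24414458 0.062     ]
d [   3.6    4.6 -120. ] w [ 0.    -0.    -0.007]
[1,1,30,0,-0,-0.002,0.8]
[1,1,30,0,-0,-0.002,0.8]
[1,1,30,0,-0,-0.002,0.8]
[1,1,30,0,-0,-0.002,0.8]
```

```bash
python3 -m jog '[[[1,1,30,0,0,-0.002,0.7],[1,1,30,0,0,-0.002,0.7],[1,1,30,0,0,-0.002,0.7],[1,1,30,0,0,0,0.7],[0,0,0,0,0,0,0]]]' 50 && python3 -m jog '[[[0,0,0,0,0,0,0],[0,0,0,0,0,0,0],[0,0,0,0,0,0,0],[0,0,0,0,0,0,0],[0,0,0,0,0,0,0]]]'
```

```text
clock: 3.9
position: [0.4521, 0.2431, 0.1262]
tool_rot: [-3.137, 0.002, 1.728]
force: [0.2, -0.6, 0.2]
grip_width: 0.0462
finger_force: 0.0
clock: 4.4
position: [0.4541, 0.2436, 0.1304]
tool_rot: [3.14, -0.001, 1.727]
force: [-1.2, -2.2, 10.2]
grip_width: 0.0186
finger_force: 50.6
```

```bash
python3 -m jog '[[[0,0,-4,0,0,0,0],[0,0,-8,0,0,0,0],[0,0,-20,0,0,0,0],[0,0,-30,0,0,0,0],[0,0,-40,0,0,0,0]]]' && python3 -m jog '[[[0,0,-20,0,0,0,0],[0,0,-8,0,0,0,0],[0,0,0,0,0,0,0],[0,0,0,0,0,0,0]]]'
python3 - <<'E'
from h import *
F=[];M=[]
for i in range(40):
    f=bot.grab_frame("wrist"); s=bot.observe(); F.append(s['force']);M.append(s['moment'])
show(f,'w2.png')
F=np.array(F);M=np.array(M);print(F.mean(0),F.std(0),M.mean(0),M.std(0)); print(s['position'],s['tool_rot'],s['clock'])
m=M.mean(0)
yaw=s['tool_rot'][2]; b=np.array([np.cos(yaw),np.sin(yaw)])
dW=m[0]*-b[1]+m[1]*b[0]; print('d*W',dW,'d mm',1e3*dW/-F.mean(0)[2], 'cross',m[:2]@b)
im=f['img']
E
```

```text
clock: 4.9
position: [0.453, 0.2428, 0.2319]
tool_rot: [-3.14, 0.001, 1.727]
force: [0.1, 0.9, -2.7]
grip_width: 0.0185
finger_force: 49.2
clock: 5.3
position: [0.4532, 0.2431, 0.2581]
tool_rot: [-3.141, 0.0, 1.727]
force: [-0.9, -0.5, -2.9]
grip_width: 0.0187
finger_force: 49.3
[ 0.01081593  0.03036096 -2.61609125] [0.47084559 0.4053857  0.63384981] [ 9.19945594e-03  6.02249046e-05 -6.29342664e-03] [0.02791394 0.03122331 0.03614618]
[0.45363906 0.24321746 0.25889169] [-3.14155716e+00  3.94949935e-05  1.72673843e+00] 7.3
d*W -0.009097180103217346 d mm -3.4773940373181667 cross -0.0013692811175605513
```

View pics/w2.png

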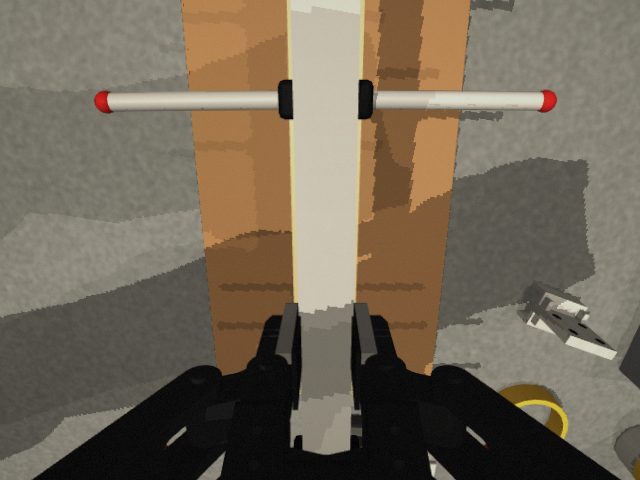

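Held, level, about 2.6 N; the COM is near 3 mm on the feed-box side of the grip. Carrying it to above the vice.

```bash
python3 -c "
from h import *
plan([.4434,-.3035,.28],80,15,0)"
```

```text
d [ -10.2 -546.7   21.1] w [-0.    0.    0.33]
[-36,-6,-1,-0,0,0.022,0]
[-36,-6,-1,-0,0,0.022,0]
[-36,-5,-1,-0,0,0.022,0]
[-36,-4,-1,-0,0,0.022,0]
[-36,-3,-1,-0,0,0.022,0]
[-36,-2,-1,-0,0,0.022,0]
[-36,-2,-1,-0,0,0.022,0]
[-36,-1,-1,-0,0,0.022,0]
[-36,0,-1,-0,0,0.022,0]
[-36,1,-1,-0,0,0.022,0]
[-36,2,-1,-0,0,0.022,0]
[-36,2,-1,-0,0,0.022,0]
[-36,3,-1,-0,0,0.022,0]
[-36,4,-1,-0,0,0.022,0]
[-36,5,-1,-0,0,0.022,0]
```

```bash
python3 -m jog '[[[-20,-4,-2,0,0,0.022,0],[-30,-5,-2,0,0,0.022,0],[-40,-6,-2,0,0,0.022,0],[-40,-5,-2,0,0,0.022,0],[-40,-4,-2,0,0,0.022,0]]]' && python3 -m jog '[[[-40,-3,-2,0,0,0.022,0],[-40,-2,-2,0,0,0.022,0],[-40,-1,-2,0,0,0.022,0],[-40,0,-1,0,0,0.022,0],[-40,1,-1,0,0,0.022,0]]]' && python3 -m jog '[[[-40,2,-1,0,0,0.022,0],[-40,3,-1,0,0,0.022,0],[-40,4,-1,0,0,0.022,0],[-30,4,0,0,0,0.022,0],[-20,3,0,0,0,0.022,0]]]' && python3 -m jog '[[[-6,0,0,0,0,0,0],[0,0,0,0,0,0,0],[0,0,0,0,0,0,0]]]'
python3 - <<'E'
from h import *
F=[];M=[];J=[]
for i in range(36):
    s0=bot.observe(); f=bot.grab_frame("wrist"if i<2 else "side" if i%2 else "scene"); s=bot.observe(); F.append(s['force']);M.append(s['moment']);J.append(s['joint_efforts'])
    if i==1:
        show(f,'w3.png'); g=wcam(f,s0)
        for n in("edge_top","vice"): print(n,[(round(d['conf'],2),d['xyz'].round(4) if hasattr(d['xyz'],'round') else d['xyz']) for d in bot.spot_point(n,f)[:2]])
F=np.array(F);M=np.array(M);J=np.array(J);print(F.mean(0),M.mean(0),J.mean(0),J.std(0)); print(s['position'],s['tool_rot'],s['clock'])
m=M.mean(0)
yaw=s['tool_rot'][2]; b=np.array([np.cos(yaw),np.sin(yaw)])
dW=m[0]*-b[1]+m[1]*b[0]; print('d*W',dW,'d mm',1e3*dW/-F.mean(0)[2], 'cross',m[:2]@b)
E
```

```text
clock: 7.8
position: [0.4472, 0.0695, 0.2691]
tool_rot: [3.141, -0.0, 1.615]
force: [1.2, 0.0, -3.2]
grip_width: 0.0184
finger_force: 49.3
clock: 8.3
position: [0.4424, -0.1306, 0.2772]
tool_rot: [3.141, -0.0, 1.505]
force: [1.5, 0.6, -2.8]
grip_width: 0.0186
finger_force: 49.3
clock: 8.8
position: [0.4406, -0.3022, 0.28]
tool_rot: [3.142, 0.001, 1.393]
force: [0.5, 0.7, -3.4]
grip_width: 0.0186
finger_force: 49.3
clock: 9.1
position: [0.4406, -0.3046, 0.2799]
tool_rot: [-3.141, -0.001, 1.397]
force: [1.1, -0.1, -1.3]
grip_width: 0.0188
finger_force: 49.3
edge_top []
vice []
[ 0.02908112  0.06819655 -2.75971212] [0.00595349 0.00539922 0.00024636] [ 2.68335561e-02 -7.45357112e+01  1.12745186e+01 -3.29264709e+01
  2.29587832e-02 -2.26160221e-03 -4.55846613e-04] [0.23613585 0.06995947 0.07670152 0.01807878 0.00766362 0.00258661
 0.00336095]
[ 0.44070507 -0.30532432  0.2799091 ] [-3.14157013e+00  2.57747296e-05  1.39675514e+00] 11.0
d*W -0.004928597187595471 d mm -1.785909894633321 cross 0.006348582364744609
```

View pics/w3.png

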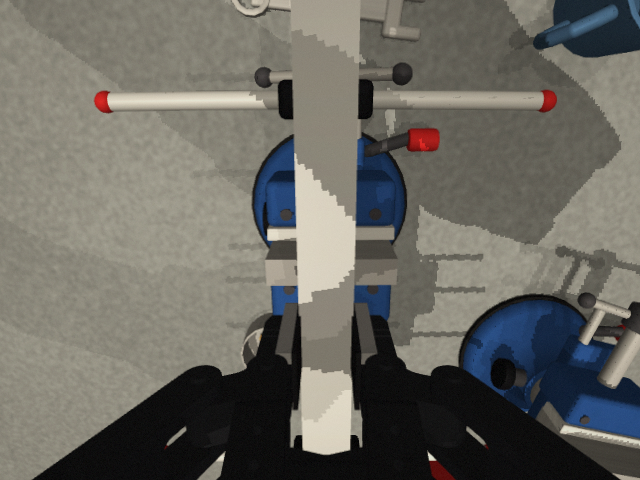

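The wrist view shows the bar's top face at cols 265–397, rows ~262–284, square to the boom.

Run:
```python
from h import *
s=bot.observe(); f=bot.grab_frame("wrist"); g=wcam(f,s)
h=cv2.cvtColor(f['img'],cv2.COLOR_RGB2GRAY)
for c in(275,285,375,385): print(c,h[238:296,c].tolist())
for r in(268,277): print(r,h[r,256:274].tolist(),h[r,388:406].tolist())
P=[atz(g,u,.155) for u in((265.5,262),(265.5,284),(397,262),(397,284))]
for p in P: print(p.round(4))
print('len',np.linalg.norm(P[0]-P[2]),np.linalg.norm(P[0]-P[1]),'mid',np.mean(P,0), np.degrees(np.arctan2(*(P[2]-P[0])[[1,0]])))
for z in(.155,):
  f2=bot.grab_frame("wrist")
```

```text
275 [196, 83, 66, 70, 68, 74, 69, 69, 70, 69, 68, 67, 69, 69, 69, 68, 68, 69, 68, 86, 149, 168, 169, 166, 168, 167, 165, 168, 166, 168, 168, 166, 167, 166, 171, 168, 168, 167, 166, 168, 159, 156, 157, 156, 154, 144, 86, 71, 73, 74, 74, 74, 72, 70, 70, 72, 73, 73]
285 [110, 67, 68, 64, 67, 66, 65, 67, 64, 63, 67, 65, 65, 66, 66, 69, 66, 65, 66, 82, 138, 156, 157, 158, 158, 157, 154, 156, 155, 156, 157, 155, 155, 154, 157, 155, 154, 156, 159, 153, 154, 156, 154, 156, 155, 141, 71, 68, 69, 71, 71, 68, 68, 69, 72, 72, 74, 74]
375 [97, 68, 64, 66, 69, 69, 69, 70, 66, 69, 67, 70, 67, 70, 67, 68, 68, 68, 73, 87, 103, 100, 101, 100, 102, 99, 102, 102, 101, 101, 103, 102, 101, 101, 103, 108, 128, 128, 126, 126, 127, 127, 127, 127, 115, 74, 48, 49, 53, 52, 50, 49, 49, 47, 53, 56, 56, 54]
385 [92, 65, 66, 67, 69, 69, 71, 68, 65, 68, 64, 67, 66, 67, 71, 68, 70, 67, 74, 86, 100, 102, 98, 103, 99, 101, 98, 103, 105, 100, 102, 100, 99, 99, 108, 126, 124, 127, 126, 126, 125, 126, 125, 126, 119, 80, 55, 56, 54, 55, 55, 54, 53, 55, 54, 52, 50, 50]
268 [137, 139, 139, 138, 141, 140, 139, 138, 135, 155, 167, 166, 168, 167, 169, 166, 168, 168] [102, 103, 102, 103, 100, 100, 99, 103, 100, 99, 99, 100, 99, 100, 99, 98, 100, 102]
277 [120, 121, 122, 132, 140, 140, 142, 133, 124, 137, 158, 168, 166, 167, 166, 164, 166, 168] [126, 125, 127, 125, 125, 128, 125, 126, 109, 88, 98, 102, 100, 96, 99, 98, 98, 95]
[ 0.4112 -0.2939  0.155 ]
[ 0.4083 -0.3063  0.155 ]
[ 0.4794 -0.3059  0.155 ]
[ 0.4779 -0.3185  0.155 ]
len 0.06923964413305082 0.012742823008424076 mid [ 0.44418827 -0.30616198  0.155     ] -9.964075371869912
```

```bash
python3 -m jog '[[[3,3.4,10,0,0,0,0],[0,0,12,0,0,0,0],[0,0,9,0,0,0,0],[0,0,4,0,0,0,0],[0,0,0,0,0,0,0]]]' && python3 -m jog '[[[0,0,3,0,0,0,0],[0,0,0,0,0,0,0]]]' && python3 -m jog '[[[0,0,2,0,0,0,0],[0,0,0,0,0,0,0]]]' && python3 -m jog '[[[0,0,2,0,0,0,0],[0,0,0,0,0,0,0]]]'
```

```text
clock: 11.6
position: [0.4442, -0.303, 0.2441]
tool_rot: [-3.14, -0.0, 1.396]
force: [-0.3, 0.3, -2.7]
grip_width: 0.0189
finger_force: 49.3
clock: 11.8
position: [0.4446, -0.303, 0.2419]
tool_rot: [3.141, 0.0, 1.397]
force: [0.0, -0.2, -2.6]
grip_width: 0.0182
finger_force: 49.3
clock: 12.0
position: [0.4446, -0.3029, 0.2399]
tool_rot: [3.142, -0.0, 1.397]
force: [-0.9, -0.4, -2.8]
grip_width: 0.0188
finger_force: 49.3
clock: 12.2
position: [0.4445, -0.3029, 0.2378]
tool_rot: [-3.141, -0.0, 1.397]
force: [0.4, -0.6, -2.5]
grip_width: 0.0188
finger_force: 49.3
```

```bash
for i in 1 ; do python3 -m jog '[[[0,0,1.5,0,0,0,0],[0,0,0,0,0,0,0]]]'; python3 -m jog '[[[0,0,1,0,0,0,0],[0,0,0,0,0,0,0]]]';  python3 -m jog '[[[0,0,1,0,0,0,0],[0,0,0,0,0,0,0]]]'; python3 -m jog '[[[0,0,0.7,0,0,0,0],[0,0,0,0,0,0,0]]]'; done | egrep 'pos|force:'
```

```text
position: [0.4445, -0.3029, 0.2362]
force: [-0.7, -0.1, -3.1]
finger_force: 49.3
position: [0.4445, -0.3029, 0.2353]
force: [-0.5, -0.1, -3.7]
finger_force: 49.3
position: [0.4446, -0.3029, 0.2343]
force: [0.5, -0.4, -2.0]
finger_force: 49.3
position: [0.4446, -0.3029, 0.2336]
force: [-0.2, -0.3, -3.1]
finger_force: 49.3
```

```bash
for i in 1 ; do python3 -m jog '[[[0,0,0.6,0,0,0,0],[0,0,0,0,0,0,0]]]'; python3 -m jog '[[[0,0,0.6,0,0,0,0],[0,0,0,0,0,0,0]]]';  python3 -m jog '[[[0,0,0.6,0,0,0,0],[0,0,0,0,0,0,0]]]';  done | egrep 'pos|force:'
```

```text
position: [0.4446, -0.303, 0.2334]
force: [-2.6, 1.7, 5.2]
finger_force: 50.3
position: [0.4446, -0.3031, 0.2334]
force: [-5.3, 4.5, 18.4]
finger_force: 51.9
position: [0.4446, -0.303, 0.2333]
force: [-9.0, 7.6, 30.7]
finger_force: 53.5
```

```bash
python3 -m jog '[[[0,0,-1.4,0,0,0,0],[0,0,0,0,0,0,0],[0,0,0,0,0,0,0]]]' 20 | egrep 'pos|force:|width'
python3 - <<'E'
from h import *
F=[];M=[]
for i in range(8):
    f=bot.grab_frame("wrist"); s=bot.observe(); F.append(s['force']);M.append(s['moment'])
print(np.mean(F,0),np.mean(M,0),s['position'],s['tool_rot'],s['grip_width'],s['finger_force'])
E
```

```text
position: [0.4447, -0.303, 0.2334]
force: [-1.1, 1.7, 4.9]
grip_width: 0.0186
finger_force: 50.3
[-1.25585485  1.53120066  5.70196646] [0.27811603 0.24440524 0.00952   ] [ 0.44467741 -0.30304227  0.23345282] [3.14134077e+00 7.69167376e-05 1.39672795e+00] 0.018616063752297008 50.34455180168152
```

Fingertips are flush with the boom's underside and also touch the bar. I'll relieve the load, then open slightly and watch.

```bash
python3 -m jog '[[[0,0,-0.3,0,0,0,0],[0,0,0,0,0,0,0]]]' | egrep 'pos|force:|width'; python3 -m jog '[[[0,0,0,0,0,0,0.28]]]' | egrep 'pos|force:|width'
python3 - <<'E'
from h import *
for i in range(3):
    f=bot.grab_frame("wrist"); s=bot.observe(); show(f,f'r{i}.png'); print(s['grip_width'],s['finger_force'],s['force'])
    h=cv2.cvtColor(f['img'],cv2.COLOR_RGB2HSV); m=(h[:200,:,1]>180)&((h[:200,:,0]<6)|(h[:200,:,0]>174))&(h[:200,:,2]>100)
    for a,b in((60,140),(500,600)): y,x=np.where(m[:,a:b]); print(y.mean().round(1),x.mean().round(1)+a,len(x))
E
```

```text
position: [0.4446, -0.3029, 0.2335]
force: [0.6, 0.8, -0.9]
grip_width: 0.0189
finger_force: 49.6
position: [0.4446, -0.303, 0.2335]
force: [-0.6, -1.0, 0.4]
grip_width: 0.024
finger_force: 0.0
0.023784839270414294 0.0 [-0.12527973 -0.7598333   1.03162993]
101.2 101.9 231
100.0 548.7 231
0.02392641796691049 0.0 [ 0.56478831 -0.07696856 -0.48839353]
101.3 101.8 233
99.7 548.5 226
0.023664815195845037 0.0 [ 0.3684895  -0.08837996 -0.11001941]
101.2 101.9 231
99.8 548.5 229
```

```bash
cat >> h.py <<'E'
def rods(f):
    h=cv2.cvtColor(f['img'],cv2.COLOR_RGB2HSV); m=(h[:200,:,1]>180)&((h[:200,:,0]<6)|(h[:200,:,0]>174))&(h[:200,:,2]>100); o=[]
    for a,b in((60,140),(500,600)):
        y,x=np.where(m[:,a:b]); o+=[y.mean().round(1),x.mean().round(1)+a]
    return o
E
for k in 1 2; do python3 -m jog '[[[0,0,0,0,0,0,0.28],[0,0,0,0,0,0,0.28],[0,0,0,0,0,0,0.28]]]' >/dev/null
python3 -c "
from h import *
f=bot.grab_frame('wrist'); print(rods(f)); show(f,'r9.png')"; done
```

```text
[np.float64(101.3), np.float64(101.9), np.float64(99.9), np.float64(548.3)]
[np.float64(101.3), np.float64(101.9), np.float64(99.9), np.float64(548.3)]
```

```bash
python3 -m jog '[[[0,0,0,0,0,0,0.5],[0,0,0,0,0,0,0.6],[0,0,-5,0,0,0,0.6],[0,0,-15,0,0,0,0.6],[0,0,-30,0,0,0,0.6]]]' | egrep 'pos|force:|width'
python3 - <<'E'
from h import *
s=bot.observe(); f=bot.grab_frame("wrist"); show(f,'w4.png'); g=wcam(f,s)
for c in("scene","side"):
    q=bot.grab_frame(c)
    for n in("boom_gap","boom_end","feed_box","clamp_mid","clamp_roof"): print(c,n,[(round(d['conf'],2),np.round(d['xyz'],4).tolist()) for d in bot.spot_point(n,q)[:2]])
plan([.672,.185,.25],0,1,.6)
E
```

```text
position: [0.444, -0.3026, 0.2832]
force: [-0.0, 0.1, 0.9]
grip_width: 0.0511
finger_force: 0.0
scene boom_gap [(0.7, [0.4429, -0.295, 0.1652])]
scene boom_end [(0.77, [0.4923, -0.0471, 0.1634]), (0.61, [0.6843, -0.185, -0.0002])]
scene feed_box [(0.93, [0.4247, -0.4, 0.1889]), (0.18, [0.4885, -0.0489, 0.1644])]
scene clamp_mid [(0.91, [0.6732, 0.182, 0.047]), (0.32, [0.6743, 0.1814, 0.0167])]
scene clamp_roof [(0.92, [0.674, 0.182, 0.0173]), (0.59, [0.4922, -0.0482, 0.1629])]
side boom_gap [(0.83, [0.4425, -0.2974, 0.1632])]
side boom_end [(0.93, [0.4886, -0.0509, 0.1665])]
side feed_box [(0.8, [0.4305, -0.3979, 0.1859]), (0.67, [0.68, -0.186, 0.003])]
side clamp_mid [(0.41, [0.6699, 0.1873, 0.047]), (0.25, [0.4871, -0.0522, 0.1638])]
side clamp_roof [(0.69, [0.6718, 0.1844, 0.0179])]
d [227.5 488.  -33.4] w [-0.     0.     1.397]
[520,139.5,33.3,-0,0,1.397,0.6]
```

View pics/w4.png

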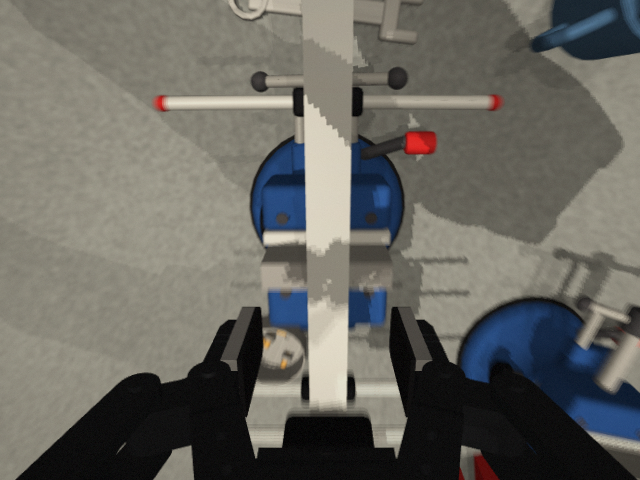

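The antenna stays balanced and level (end and gap both at z≈0.165), with boom at 80°. Next, over the clamp.

```bash
python3 -c "
from h import *
plan([.672,.185,.27],158,13,1)"
```

```text
d [227.5 488.  -13.4] w [-0.    -0.    -1.361]
[40,11,1,-0,-0,-0.105,1]
[39,15,1,-0,-0,-0.105,1]
[37,19,1,-0,-0,-0.105,1]
[35,23,1,-0,-0,-0.105,1]
[32,26,1,-0,-0,-0.105,1]
[29,29,1,-0,-0,-0.105,1]
[26,32,1,-0,-0,-0.105,1]
[23,35,1,-0,-0,-0.105,1]
[19,37,1,-0,-0,-0.105,1]
[15,39,1,-0,-0,-0.105,1]
[11,40,1,-0,-0,-0.105,1]
[6,41,1,-0,-0,-0.105,1]
[2,41,1,-0,-0,-0.105,1]
```

```bash
python3 -m jog '[[[40,11,-10,0,0,-0.105,0.8],[39,15,-10,0,0,-0.105,0.8],[37,19,0,0,0,-0.105,0.8],[35,23,0,0,0,-0.105,0.8],[32,26,0,0,0,-0.105,0.8]]]' >/dev/null && python3 -m jog '[[[29,29,3,0,0,-0.105,0.8],[26,32,3,0,0,-0.105,0.8],[23,35,3,0,0,-0.105,0.8],[19,37,4,0,0,-0.105,0.8],[15,39,4,0,0,-0.105,0.8]]]' >/dev/null&& python3 -m jog '[[[11,40,5,0,0,-0.105,0.8],[6,41,5,0,0,-0.105,0.8],[2,41,5,0,0,-0.105,0.8],[0,0,0,0,0,0,0.8],[0,0,0,0,0,0,0.8]]]'
python3 - <<'E'
from h import *
s=bot.observe(); f=bot.grab_frame("wrist"); show(f,'w5.png'); g=wcam(f,s)
for n in("clamp_mid","clamp_roof"): print(n,[(round(d['conf'],2),np.round(d['xyz'],4).tolist(),proj(g,d['xyz']).round()) for d in bot.spot_point(n,f)[:2]])
print(s['qpos'].round(2))
E
```

```text
clock: 18.1
position: [0.6719, 0.1867, 0.2707]
tool_rot: [-3.141, -0.001, 2.762]
force: [-0.5, -0.4, -0.3]
grip_width: 0.0681
finger_force: 0.0
clamp_mid [(0.85, [0.673, 0.1832, 0.0446], array([321., 222.]))]
clamp_roof [(0.61, [0.6715, 0.1818, 0.0161], array([320., 211.]))]
[-0.42  0.68  0.1   1.42 -0.07  1.05  0.89]
```

View pics/w5.png

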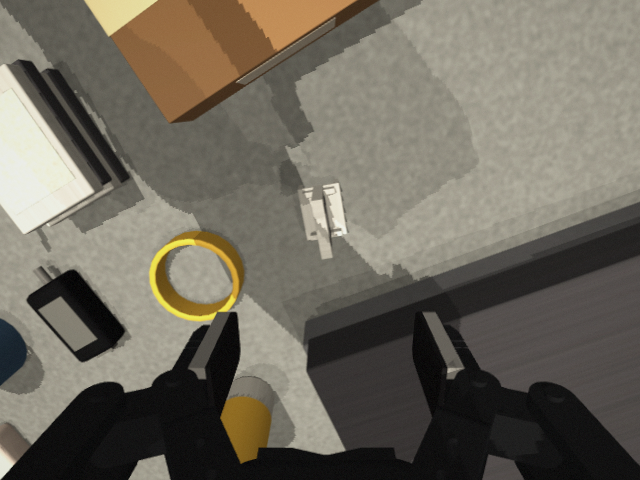

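The clamp is at (322,220), tilted a few degrees in the picture, with the plate's top edge around (316,205)–(326,258). I'll zoom in once.

```bash
python3 -c "
import cv2
i=cv2.imread('pics/w5.png')[170:270,270:370]; cv2.imwrite('pics/c5.png',cv2.resize(i,(600,600),interpolation=cv2.INTER_CUBIC))"
```

```text
(no output)
```

View pics/c5.png

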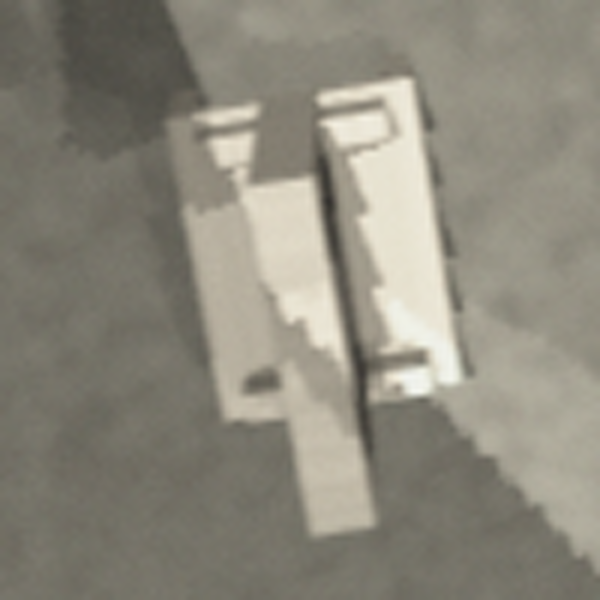

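Run:
```python
from h import *
s=bot.observe(); f=bot.grab_frame("wrist"); g=wcam(f,s)
for z,Q in((.02,[(168,122),(413,78),(465,380),(225,420)]),(.07,[(243,182),(315,178),(375,525),(310,535)])):
    P=[atz(g,(270+a/6-.4,170+b/6-.4),z)[:2] for a,b in Q]
    l=np.linalg.norm
    print(z,np.mean(P,0).round(4),'len',l(P[0]-P[3]),l(P[1]-P[2]),'w',l(P[0]-P[1]),[np.degrees(np.arctan2(*(u-v)[::-1])).round(1) for u,v in((P[0],P[3]),(P[1],P[2]))],(np.degrees(np.arctan2(*(P[1]-P[0])[::-1]))+90).round(1))
```

```text
0.02 [0.6726 0.1825] len 0.04349905175245231 0.04367996118967739 w 0.03388260411748138 [np.float64(167.6), np.float64(168.4)] 168.4
0.07 [0.6723 0.1822] len 0.04464275284783657 0.043745601487432346 w 0.008370049088374451 [np.float64(168.0), np.float64(167.6)] 161.4
```

```bash
python3 -c "
from h import *
plan([.6725,.1823,.108],168,5,.4)"
```

```text
d [   0.4   -2.6 -164. ] w [-0.     0.    -0.172]
[-0,-0,33,-0,0,-0.034,0.4]
[-0,-0,33,-0,0,-0.034,0.4]
[-0,-0,33,-0,0,-0.034,0.4]
[-0,-0,33,-0,0,-0.034,0.4]
[-0,-0,33,-0,0,-0.034,0.4]
```

```bash
python3 -m jog '[[[-1.3,-2.3,20,0,0,-0.06,0.4],[0,0,40,0,0,-0.06,0.4],[0,0,45,0,0,-0.052,0.4],[0,0,40,0,0,0,0.4],[0,0,19,0,0,0,0.4]]]' |egrep 'pos|rot|force:' && python3 -m jog '[[[0,0,0,0,0,0,0.4],[0,0,0,0,0,0,0],[0,0,0,0,0,0,0],[0,0,0,0,0,0,0],[0,0,0,0,0,0,0]]]' 50
```

```text
position: [0.6711, 0.1824, 0.1045]
tool_rot: [-3.14, -0.003, 2.933]
force: [0.2, 0.0, -0.7]
finger_force: 0.0
clock: 19.3
position: [0.6735, 0.1838, 0.1101]
tool_rot: [3.14, 0.003, 2.934]
force: [-0.7, -0.9, 9.2]
grip_width: 0.0073
finger_force: 49.9
```

```bash
python3 -m jog '[[[0,0,0,0,0,0,0],[0,0,0,0,0,0,0]]]' |egrep 'pos|rot|force:' && python3 -m jog '[[[0,0,-4,0,0,0,0],[0,0,-15,0,0,0,0],[0,0,-35,0,0,0,0],[0,0,-45,0,0,0,0],[0,0,-45,0,0,0,0]]]' |egrep 'pos|rot|force:|width' && python3 -m jog '[[[0,0,-40,0,0,0,0],[0,0,0,0,0,0,0],[0,0,0,0,0,0,0]]]' |egrep 'pos|rot|force:|width'
python3 - <<'E'
from h import *
s=bot.observe(); f=bot.grab_frame("wrist"); show(f,'w6.png'); g=wcam(f,s)
for n in("clamp_mid","clamp_roof"): print(n,[(round(d['conf'],2),np.round(d['xyz'],4).tolist(),proj(g,d['xyz']).round()) for d in bot.spot_point(n,f)[:2]])
q=bot.grab_frame("side"); q2=bot.grab_frame('scene')
for n in("clamp_mid","clamp_roof","boom_end","feed_box","boom_gap"): print(n,[[(round(d['conf'],2),np.round(d['xyz'],4).tolist()) for d in bot.spot_point(n,k)[:2]] for k in(q,q2)])
b=np.array([.174,.985])
plan([.4443,-.305,.31],80,14,0)
E
```

```text
position: [0.6736, 0.1838, 0.1101]
tool_rot: [3.14, 0.003, 2.934]
force: [-0.7, -0.8, 8.8]
finger_force: 49.9
position: [0.6722, 0.1834, 0.2547]
tool_rot: [3.141, 0.0, 2.934]
force: [0.9, 0.3, -0.2]
grip_width: 0.0071
finger_force: 48.7
position: [0.6725, 0.1836, 0.2937]
tool_rot: [3.14, 0.002, 2.934]
force: [-0.8, 0.1, -2.0]
grip_width: 0.0071
finger_force: 48.7
clamp_mid [(0.87, [0.6714, 0.1859, 0.2296], array([329., 329.]))]
clamp_roof [(0.65, [0.6723, 0.1837, 0.2015], array([324., 298.]))]
clamp_mid [[(0.55, [0.6694, 0.1881, 0.2268])], [(0.81, [0.6731, 0.1838, 0.2265])]]
clamp_roof [[(0.63, [0.6703, 0.1846, 0.1973]), (0.62, [0.4702, -0.1472, -0.0021])], [(0.88, [0.6693, 0.1814, 0.1988])]]
boom_end [[(0.77, [0.4898, -0.0495, 0.1647])], []]
feed_box [[(0.63, [0.4304, -0.401, 0.1852])], [(0.84, [0.4284, -0.4012, 0.192])]]
boom_gap [[(0.73, [0.4429, -0.2932, 0.1637])], [(0.77, [0.4447, -0.2987, 0.166]), (0.42, [0.4423, 0.3104, 0.0003])]]
d [-228.1 -488.6   18.4] w [-0.    -0.     1.538]
[9,-38,-1,-0,-0,0.11,0]
[5,-38,-1,-0,-0,0.11,0]
[0,-39,-1,-0,-0,0.11,0]
[-4,-38,-1,-0,-0,0.11,0]
[-8,-38,-1,-0,-0,0.11,0]
[-12,-37,-1,-0,-0,0.11,0]
[-16,-35,-1,-0,-0,0.11,0]
[-20,-33,-1,-0,-0,0.11,0]
[-23,-31,-1,-0,-0,0.11,0]
[-27,-28,-1,-0,-0,0.11,0]
[-29,-25,-1,-0,-0,0.11,0]
[-32,-21,-1,-0,-0,0.11,0]
[-34,-18,-1,-0,-0,0.11,0]
[-36,-14,-1,-0,-0,0.11,0]
```

View pics/w6.png

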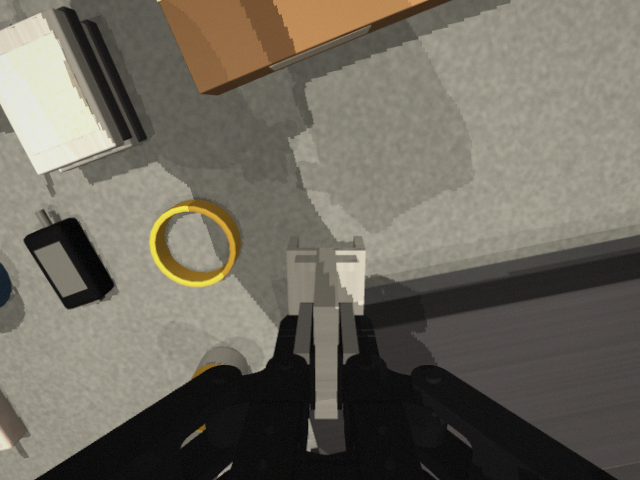

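Clamp is held square, plate in the pads at (328,350). Carrying it over the edge at safe height.

```bash
python3 -m jog '[[[9,-38,-10,0,0,0.11,0],[5,-38,-10,0,0,0.11,0],[0,-39,-10,0,0,0.11,0],[-4,-38,-3,0,0,0.11,0],[-8,-38,0,0,0,0.11,0]]]' >/dev/null && python3 -m jog '[[[-12,-37,0,0,0,0.11,0],[-16,-35,0,0,0,0.11,0],[-20,-33,0,0,0,0.11,0],[-23,-31,0,0,0,0.11,0],[-27,-28,0,0,0,0.11,0]]]' >/dev/null && python3 -m jog '[[[-29,-25,0,0,0,0.11,0],[-32,-21,0,0,0,0.11,0],[-34,-18,0,0,0,0.11,0],[-30,-12,0,0,0,0.1,0],[0,0,0,0,0,0,0]]]' >/dev/null && python3 -m jog '[[[0,0,0,0,0,0,0],[0,0,0,0,0,0,0]]]'
python3 - <<'E'
from h import *
s=bot.observe(); f=bot.grab_frame("wrist"); show(f,'w7.png'); g=wcam(f,s)
h=cv2.cvtColor(f['img'],cv2.COLOR_RGB2GRAY)
print(rods(f)); m=bot.trace("boom_gap",f); 
if m:
  R=m[0]['region']; print(m[0]['conf'])
  for r in(20,60,130,160,190,210):
    x=np.where(R[r,290:370])[0]+290
    if len(x): print(r,x.min(),x.max(),atz(g,(x.min()-.5,r),.175)[:2].round(4),atz(g,(x.max()+.5,r),.175)[:2].round(4))
h2=cv2.cvtColor(f['img'],cv2.COLOR_RGB2HSV); mk=(h2[:200,:,1]>150)&((h2[:200,:,0]<6)|(h2[:200,:,0]>174))&(h2[:200,:,2]>100)
n,_,st,ce=cv2.connectedComponentsWithStats(mk.astype(np.uint8)); 
for i in range(1,n):
  if st[i,4]>20: print(ce[i],st[i,4],atz(g,ce[i],.165).round(4))
plan([.4443,-.305,.30],80,1,0)
E
```

```text
clock: 22.75
position: [0.4456, -0.2991, 0.3246]
tool_rot: [3.141, -0.0, 1.406]
force: [1.1, -0.0, -1.5]
grip_width: 0.0072
finger_force: 48.8
[np.float64(nan), np.float64(nan), np.float64(nan), np.float64(nan)]
0.63
20 307 346 [ 0.4574 -0.1746] [ 0.4769 -0.1779]
60 308 345 [ 0.4546 -0.1928] [ 0.4736 -0.1959]
130 307 344 [ 0.448  -0.2266] [ 0.468  -0.2299]
160 307 343 [ 0.4452 -0.2422] [ 0.465  -0.2455]
190 308 342 [ 0.4427 -0.2586] [ 0.462  -0.2618]
210 308 342 [ 0.4407 -0.2699] [ 0.4603 -0.2732]
[191.80851064 108.89361702] 94 [ 0.3872 -0.2054  0.165 ]
[460.04395604 110.30769231] 91 [ 0.5328 -0.2304  0.165 ]
[407.05938697 142.52873563] 522 [ 0.502 -0.243  0.165]
d [ -1.4  -6.  -24.6] w [ 0.   -0.    0.01]
[-6.1,-0.4,24.6,0,-0,0.01,0]h.py:26: RuntimeWarning: Mean of empty slice.
  y,x=np.where(m[:,a:b]); o+=[y.mean().round(1),x.mean().round(1)+a]
  ret = ret.dtype.type(ret / rcount)
```

```bash
python3 -m jog '[[[-6,0,10,0,0,0.008,0],[0,0,15,0,0,0,0],[0,0,8,0,0,0,0],[0,0,0,0,0,0,0],[0,0,0,0,0,0,0]]]' |egrep 'pos|rot|force:'
python3 - <<'E'
from h import *
s=bot.observe(); f=bot.grab_frame("wrist"); show(f,'w8.png'); g=wcam(f,s)
m=bot.trace("boom_gap",f); 
if m:
  R=m[0]['region']; print(m[0]['conf'])
  for r in(20,100,150,200):
    x=np.where(R[r,280:380])[0]+280
    if len(x): p=(atz(g,(x.min()-.5,r),.175)+atz(g,(x.max()+.5,r),.175))/2; print(r,x.min(),x.max(),p[:2].round(4),'x at edge',(p[0]-(p[1]+.305)*.1763).round(4))
plan([.4446,-.305,.27],80.1,1,0)
E
```

```text
position: [0.4442, -0.3059, 0.2916]
tool_rot: [-3.141, 0.0, 1.396]
force: [-0.5, -0.3, -0.2]
finger_force: 48.8
0.78
20 301 348 [ 0.4649 -0.1891] x at edge 0.4445
100 280 379 [ 0.4615 -0.2209] x at edge 0.4467
150 302 347 [ 0.4555 -0.242 ] x at edge 0.4444
200 303 345 [ 0.4512 -0.2651] x at edge 0.4441
d [  0.3   0.9 -22. ] w [ 0.001  0.    -0.002]
[1,0.1,22,0.001,0,-0.002,0]
```

```bash
(python3 -m jog '[[[1,0,5,0,0,0,0],[0,0,6,0,0,0,0],[0,0,5,0,0,0,0],[0,0,0,0,0,0,0],[0,0,0,0,0,0,0]]]'; python3 -m jog '[[[0,0,3,0,0,0,0],[0,0,0,0,0,0,0]]]';python3 -m jog '[[[0,0,1,0,0,0,0],[0,0,0,0,0,0,0]]]';python3 -m jog '[[[0,0,0.8,0,0,0,0],[0,0,0,0,0,0,0]]]') |egrep 'pos|  *force|^force'
```

```text
position: [0.4443, -0.3049, 0.2755]
force: [-0.6, -0.2, -0.2]
position: [0.4443, -0.3048, 0.2724]
force: [0.3, -1.0, -0.7]
position: [0.4443, -0.3048, 0.2715]
force: [-0.1, 0.5, -1.0]
position: [0.4443, -0.3048, 0.2707]
force: [0.1, 1.0, -1.1]
```

```bash
(python3 -m jog '[[[0,0,0.7,0,0,0,0],[0,0,0,0,0,0,0]]]'; python3 -m jog '[[[0,0,0.5,0,0,0,0],[0,0,0,0,0,0,0]]]';python3 -m jog '[[[0,0,0.4,0,0,0,0],[0,0,0,0,0,0,0]]]') |egrep 'pos|^force'
```

```text
position: [0.4443, -0.3048, 0.2701]
force: [0.5, -0.1, -0.3]
position: [0.4443, -0.3049, 0.2696]
force: [-0.1, -0.5, -1.4]
position: [0.4443, -0.3048, 0.2692]
force: [-0.3, -1.0, -0.1]
```

```bash
(python3 -m jog '[[[0,0,0.3,0,0,0,0],[0,0,0,0,0,0,0]]]'; python3 -m jog '[[[0,0,0.3,0,0,0,0],[0,0,0,0,0,0,0]]]';python3 -m jog '[[[0,0,0.3,0,0,0,0],[0,0,0,0,0,0,0]]]') |egrep 'pos|^force'
```

```text
position: [0.4443, -0.3049, 0.269]
force: [-0.7, -0.3, 2.6]
position: [0.4444, -0.3049, 0.269]
force: [-1.2, 0.5, 8.9]
position: [0.4444, -0.3049, 0.269]
force: [-3.3, 3.0, 14.1]
```

```bash
(python3 -m jog '[[[0,0,-0.7,0,0,0,0],[0,0,0,0,0,0,0]]]'; python3 -m jog '[[[0,0,0,0,0,0,0.15],[0,0,0,0,0,0,0.2],[0,0,0,0,0,0,0.35],[0,0,0,0,0,0,0.5]]]') |egrep 'pos|force|wid'
python3 - <<'E'
from h import *
for c in("side","scene"):
    q=bot.grab_frame(c); print([(n,[(round(d['conf'],2),np.round(d['xyz'],4).tolist()) for d in bot.spot_point(n,q)[:1]]) for n in("clamp_mid","clamp_roof","boom_end","feed_box","boom_gap")])
E
```

```text
position: [0.4443, -0.3048, 0.269]
force: [0.5, -0.9, 0.8]
grip_width: 0.0073
finger_force: 49.1
position: [0.4443, -0.3048, 0.269]
force: [-0.3, -0.7, 0.3]
grip_width: 0.0419
finger_force: 0.0
[('clamp_mid', [(0.93, [0.4493, -0.2999, 0.2054])]), ('clamp_roof', [(0.9, [0.4482, -0.3019, 0.1751])]), ('boom_end', [(0.95, [0.49, -0.0501, 0.1639])]), ('feed_box', [(0.92, [0.4282, -0.4032, 0.1882])]), ('boom_gap', [(0.71, [0.4448, -0.2957, 0.1648])])]
[('clamp_mid', [(0.51, [0.4462, -0.3023, 0.2043])]), ('clamp_roof', [(0.63, [0.6778, -0.0648, -0.0002])]), ('boom_end', [(0.92, [0.4903, -0.0489, 0.1628])]), ('feed_box', [(0.82, [0.4249, -0.4002, 0.1887])]), ('boom_gap', [(0.57, [0.4422, -0.2968, 0.162])])]
```

Everything reads level, with the roof at 0.175. Retracting straight up, then I'll check with numbers only, since the picture views are used up.

```bash
python3 -m jog '[[[0,0,-3,0,0,0,0.5],[0,0,-15,0,0,0,0.5],[0,0,-30,0,0,0,0.5],[0,0,-40,0,0,0,0.5],[0,0,-40,0,0,0,0.5]]]' |egrep 'clock|pos|force'; python3 -m jog '[[[0,0,0,0,0,0,0.5],[0,0,0,0,0,0,0.5],[0,0,0,0,0,0,0.5],[0,0,0,0,0,0,0.5],[0,0,0,0,0,0,0.5]]]' |egrep 'clock'
python3 - <<'E'
from h import *
for k in range(2):
    w=bot.grab_frame("wrist"); h2=cv2.cvtColor(w['img'],cv2.COLOR_RGB2HSV); mk=(h2[:300,:,1]>150)&((h2[:300,:,0]<6)|(h2[:300,:,0]>174))&(h2[:300,:,2]>100)
    n,_,st,ce=cv2.connectedComponentsWithStats(mk.astype(np.uint8)); print([ce[i].round(1).tolist() for i in range(1,n) if st[i,4]>20])
    for _ in range(3): bot.grab_frame("wrist")
for c in("side","scene"):
    q=bot.grab_frame(c); print([(n,[(round(d['conf'],2),np.round(d['xyz'],4).tolist()) for d in bot.spot_point(n,q)[:1]]) for n in("clamp_mid","clamp_roof","boom_end","feed_box","boom_gap")])
E
```

```text
clock: 27.45
position: [0.4439, -0.3048, 0.3986]
force: [0.9, 0.1, 0.7]
finger_force: 0.0
clock: 27.95
[[428.9, 99.5], [223.0, 100.3], [394.8, 130.0], [564.1, 284.3], [236.1, 292.0], [416.9, 291.5]]
[[428.2, 99.3], [222.6, 100.3], [394.3, 130.0], [563.6, 284.0], [235.7, 291.7], [416.5, 291.2]]
[('clamp_mid', [(0.76, [0.4468, -0.2982, 0.2054])]), ('clamp_roof', [(0.81, [0.4467, -0.3016, 0.175])]), ('boom_end', [(0.22, [0.6805, -0.0695, 0.0025])]), ('feed_box', [(0.95, [0.4265, -0.4027, 0.1888])]), ('boom_gap', [(0.79, [0.4435, -0.2977, 0.1651])])]
[('clamp_mid', [(0.53, [0.4424, -0.2998, 0.2024])]), ('clamp_roof', [(0.52, [0.4475, -0.3048, 0.1764])]), ('boom_end', [(0.23, [0.4268, -0.4008, 0.19])]), ('feed_box', [(0.57, [0.4267, -0.4011, 0.1878])]), ('boom_gap', [(0.67, [0.4431, -0.2962, 0.1657])])]
```

Run:
```python
from h import *
s=bot.observe(); f=bot.grab_frame("wrist"); print([(n,[(round(d['conf'],2),np.round(d['xyz'],4).tolist()) for d in bot.spot_point(n,f)[:1]]) for n in("clamp_mid","clamp_roof","edge_top","boom_gap","feed_box")])
g=wcam(f,s); h=cv2.cvtColor(f['img'],cv2.COLOR_RGB2GRAY)
for X,t in(((.4443+.0295*.985,-.305-.0295*.174),'bar right'),((.4443-.0295*.985,-.305+.0295*.174),'bar left')):
    u=proj(g,[*X,.155]); c=int(round(u[0])); r=int(round(u[1])); print(t,u.round(1),h[r-22:r+22,c].tolist(),r-22)
```

```text
[('clamp_mid', [(0.59, [0.4458, -0.3004, 0.203])]), ('clamp_roof', [(0.86, [0.4469, -0.3001, 0.174])]), ('edge_top', [(0.56, [0.6163, -0.497, 0.1532])]), ('boom_gap', []), ('feed_box', [(0.76, [0.4184, -0.4023, 0.1945])])]
bar right [361.4 215.1] [172, 141, 141, 131, 72, 68, 72, 67, 69, 68, 69, 70, 85, 136, 135, 137, 136, 137, 149, 191, 177, 177, 177, 176, 179, 180, 172, 131, 134, 130, 107, 73, 75, 77, 85, 86, 86, 85, 86, 87, 87, 84, 85, 84] 193
bar left [288.5 215.1] [224, 223, 222, 214, 149, 70, 69, 68, 69, 68, 69, 71, 83, 136, 175, 180, 175, 177, 175, 173, 176, 174, 175, 175, 175, 176, 175, 176, 175, 172, 165, 110, 73, 79, 86, 85, 87, 83, 85, 85, 84, 84, 84, 81] 193
```

Run:
```python
from h import *
s=bot.observe(); f=bot.grab_frame("wrist"); g=wcam(f,s); show(f,'w9.png'); h=cv2.cvtColor(f['img'],cv2.COLOR_RGB2GRAY)
b=np.array([.1745,.9847]); n=np.array([.9847,-.1745]); e=np.array([.4443,-.305])
for o in(.0135,.0105,-.0105,-.0135):
    print('off',o)
    for t in range(-32,33,2):
        u=proj(g,[*(e+o*n+t*1e-3*b),.179]); print(f"{t}:{int(cv2.getRectSubPix(h,(1,1),(float(u[0]),float(u[1])))[0,0])}",end=' ')
    print()
m=bot.trace("clamp_mid",f)
if m:
    y,x=np.where(m[0]['region']); print(m[0]['conf'],y.min(),y.max(),x.min(),x.max())
    for t in(.022,-.022): print(t,proj(g,[*(e+t*b),.179]).round(1),'plate top',proj(g,[*(e+t*b),.229]).round(1))
```

```text
off 0.0135
-32:147 -30:42 -28:44 -26:51 -24:54 -22:54 -20:55 -18:171 -16:182 -14:116 -12:146 -10:170 -8:174 -6:174 -4:174 -2:173 0:172 2:171 4:172 6:175 8:151 10:140 12:139 14:139 16:139 18:139 20:140 22:119 24:134 26:107 28:87 30:53 32:43 
off 0.0105
-32:188 -30:148 -28:167 -26:162 -24:163 -22:160 -20:158 -18:179 -16:179 -14:96 -12:123 -10:169 -8:169 -6:171 -4:170 -2:170 0:170 2:171 4:170 6:141 8:136 10:138 12:138 14:139 16:138 18:141 20:144 22:117 24:132 26:115 28:78 30:105 32:113 
off -0.0105
-32:99 -30:56 -28:64 -26:60 -24:67 -22:68 -20:72 -18:207 -16:208 -14:91 -12:151 -10:205 -8:206 -6:204 -4:207 -2:207 0:206 2:206 4:208 6:208 8:211 10:209 12:209 14:211 16:221 18:223 20:223 22:154 24:210 26:155 28:53 30:64 32:65 
off -0.0135
-32:129 -30:45 -28:59 -26:62 -24:74 -22:76 -20:76 -18:184 -16:229 -14:207 -12:219 -10:222 -8:221 -6:220 -4:222 -2:214 0:214 2:217 4:224 6:224 8:225 10:223 12:220 14:225 16:224 18:214 20:215 22:222 24:224 26:141 28:95 30:69 32:66 
0.66 185 272 303 348
0.022 [324.9 194.7] plate top [324.8 212.1]
-0.022 [324.9 250.8] plate top [324.8 277.6]
```

The roof spans -19..+26 mm along the boom about the edge, so the clamp sits about 3.5 mm off centre. There is ample time, so I'll regrip in the same place, lift it 3 mm, shift and reset it.

```bash
python3 -c "
from h import *
plan([.4443,-.3048,.2695],80.0,1,0.5)"
```

```text
d [   0.     0.  -127.5] w [-0.  0. -0.]
[0,0,127.5,-0,0,-0,0.5]
```

```bash
(python3 -m jog '[[[0,0,30,0,0,0,0.5],[0,0,40,0,0,0,0.5],[0,0,35,0,0,0,0.5],[0,0,17,0,0,0,0.5],[0,0,4,0,0,0,0.5]]]' 20; python3 -m jog '[[[0,0,1,0,0,0,0.4],[0,0,0,0,0,0,0.25],[0,0,0,0,0,0,0.15],[0,0,0,0,0,0,0.08],[0,0,0,0,0,0,0]]]' 20;  python3 -m jog '[[[0,0,0,0,0,0,0],[0,0,0,0,0,0,0],[0,0,0,0,0,0,0]]]' 20) |egrep 'clock|pos|force|wid'
```

```text
clock: 29.85
position: [0.4437, -0.3045, 0.2693]
force: [-0.8, -0.3, -0.1]
grip_width: 0.0426
finger_force: 0.0
clock: 30.35
position: [0.4446, -0.305, 0.2709]
force: [-1.1, 0.0, 7.4]
grip_width: 0.0075
finger_force: 22.2
clock: 30.65
position: [0.4446, -0.305, 0.2709]
force: [-0.8, 0.9, 7.0]
grip_width: 0.0078
finger_force: 22.2
```

```bash
(python3 -m jog '[[[0,0,-1,0,0,0,0],[0,0,-1,0,0,0,0],[0,0,-1.5,0,0,0,0],[0,0,-1.5,0,0,0,0],[0,0,0,0,0,0,0]]]' 30;  python3 -m jog '[[[-1.2,0,0,0,0,0,0],[-1.2,0,0,0,0,0,0],[-1.1,0,0,0,0,0,0],[0,0,0,0,0,0,0],[0,0,0,0,0,0,0]]]'; ) |egrep 'clock|pos|force|wid'
python3 - <<'E'
from h import *
q=bot.grab_frame("side"); print([(n,[(round(d['conf'],2),np.round(d['xyz'],4).tolist()) for d in bot.spot_point(n,q)[:1]]) for n in("clamp_mid","clamp_roof","boom_end","feed_box","boom_gap")])
E
```

```text
clock: 31.15
position: [0.4444, -0.3049, 0.2752]
force: [0.1, 0.3, -1.0]
grip_width: 0.0075
finger_force: 30.0
clock: 31.65
position: [0.4437, -0.3083, 0.275]
force: [0.3, 0.3, -1.4]
grip_width: 0.0077
finger_force: 30.0
[('clamp_mid', [(0.88, [0.4448, -0.3041, 0.2096])]), ('clamp_roof', [(0.64, [0.4445, -0.3053, 0.1812])]), ('boom_end', [(0.56, [0.493, -0.0546, 0.1654])]), ('feed_box', [(0.9, [0.4296, -0.4026, 0.1865])]), ('boom_gap', [])]
```

Lifted clear, shifted, and the antenna is unchanged. Lowering until contact (about TCP 0.2709).

```bash
(python3 -m jog '[[[0,0,1.5,0,0,0,0],[0,0,1.2,0,0,0,0],[0,0,0.8,0,0,0,0],[0,0,0,0,0,0,0]]]';python3 -m jog '[[[0,0,0.4,0,0,0,0],[0,0,0,0,0,0,0]]]';python3 -m jog '[[[0,0,0.3,0,0,0,0],[0,0,0,0,0,0,0]]]';python3 -m jog '[[[0,0,0.3,0,0,0,0],[0,0,0,0,0,0,0]]]' ) |egrep 'pos|^force'
```

```text
position: [0.4437, -0.3082, 0.2714]
force: [0.6, 0.2, -0.8]
position: [0.4437, -0.3083, 0.2711]
force: [0.3, -0.4, -1.1]
position: [0.4437, -0.3083, 0.2709]
force: [-0.2, 0.3, 2.9]
position: [0.4438, -0.3083, 0.2709]
force: [-2.0, 0.8, 7.6]
```

```bash
(python3 -m jog '[[[0,0,-0.35,0,0,0,0],[0,0,0,0,0,0,0]]]'; python3 -m jog '[[[0,0,0,0,0,0,0.15],[0,0,0,0,0,0,0.2],[0,0,0,0,0,0,0.35],[0,0,0,0,0,0,0.5],[0,0,-3,0,0,0,0.5]]]'; python3 -m jog '[[[0,0,-15,0,0,0,0.5],[0,0,-30,0,0,0,0.5],[0,0,-40,0,0,0,0.5],[0,0,-40,0,0,0,0.5],[0,0,0,0,0,0,0.5]]]'; python3 -m jog '[[[0,0,0,0,0,0,0.5],[0,0,0,0,0,0,0.5],[0,0,0,0,0,0,0.5],[0,0,0,0,0,0,0.5],[0,0,0,0,0,0,0.5]]]') |egrep 'clock|pos|^force'
python3 - <<'E'
from h import *
s=bot.observe(); f=bot.grab_frame("wrist"); g=wcam(f,s); h=cv2.cvtColor(f['img'],cv2.COLOR_RGB2GRAY)
b=np.array([.1745,.9847]); n=np.array([.9847,-.1745]); e=np.array([.4443,-.305])
for o in(.0135,-.0135):
    for t in range(-30,31,2):
        u=proj(g,[*(e+o*n+t*1e-3*b),.179]); print(f"{t}:{int(cv2.getRectSubPix(h,(1,1),(float(u[0]),float(u[1])))[0,0])}",end=' ')
    print()
for c in("side","scene"):
    q=bot.grab_frame(c); print([(n,[(round(d['conf'],2),np.round(d['xyz'],4).tolist()) for d in bot.spot_point(n,q)[:1]]) for n in("clamp_mid","clamp_roof","boom_end","feed_box","boom_gap")])
E
```

```text
clock: 33.15
position: [0.4437, -0.3083, 0.2709]
force: [0.0, -0.5, 3.3]
clock: 33.65
position: [0.4436, -0.3082, 0.2737]
force: [-0.4, 0.6, -0.4]
clock: 34.15
position: [0.4444, -0.3094, 0.4037]
force: [-0.1, 0.4, -1.1]
clock: 34.65
position: [0.4436, -0.3083, 0.3984]
force: [0.6, 0.5, 1.2]
-30:41 -28:48 -26:47 -24:54 -22:143 -20:180 -18:130 -16:133 -14:172 -12:172 -10:173 -8:172 -6:173 -4:173 -2:176 0:174 2:174 4:173 6:143 8:140 10:139 12:139 14:140 16:141 18:140 20:120 22:128 24:94 26:99 28:34 30:43 
-30:55 -28:52 -26:69 -24:75 -22:78 -20:230 -18:216 -16:214 -14:209 -12:222 -10:222 -8:222 -6:220 -4:220 -2:220 0:214 2:215 4:224 6:224 8:224 10:223 12:223 14:225 16:217 18:218 20:224 22:198 24:93 26:94 28:51 30:65 
[('clamp_mid', [(0.57, [0.4467, -0.3029, 0.2046])]), ('clamp_roof', [(0.71, [0.4422, -0.3051, 0.175])]), ('boom_end', [(0.59, [0.4918, -0.0498, 0.1652])]), ('feed_box', [(0.68, [0.4281, -0.3991, 0.1894])]), ('boom_gap', [(0.75, [0.4433, -0.2957, 0.1675])])]
[('clamp_mid', [(0.54, [0.4443, -0.3047, 0.2057])]), ('clamp_roof', []), ('boom_end', [(0.67, [0.4897, -0.0473, 0.167])]), ('feed_box', [(0.77, [0.4283, -0.4011, 0.1884])]), ('boom_gap', [(0.81, [0.4447, -0.2966, 0.1645])])]
```

Roof spans -21.5..+23 mm about the edge, so it is centred to about 1 mm. The roof is at 0.175, and everything is level and still.

```bash
python3 -c "
from workcell import bot
print(bot.job_done())"
```

```text
the job is handed in; nothing more can be done
None
```

The antenna is balanced level and square across the bar edge, with the mast clamp fully down on the boom and centred over the edge to about 1 mm; the job was handed in at about 35 s and no verdict was returned.

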